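# Swing a fixture's hold-down finger shut with a splined T-key

## Robot

A 7-joint arm with a two-finger parallel gripper is mounted at the origin on the work surface. World frame = base frame: x ahead of the robot, y to its left, z up, the work surface at z = 0. Lengths are in m, angles in rad, forces in N, time in s.
With the tool pointing down it reaches from about 0.4 to 0.85 m from the base axis. Payload 10.4 kg.
Tool frame: the origin (TCP) lies midway between the tips of the shut fingers; the grasp point (between the pads) lies 19 mm behind it; z points along the fingers, y is the line along which they close (so a half turn about z gives the same grasp; the last joint's range is limited). The gripper opens to 87 mm and grips with 3 to 60 N. Pads are 19 mm wide; open, the fingers measure 117 mm over their backs; the gripper's body (75 mm by 190 mm) begins 51 mm behind the grasp point.
Start: joints at [1.125, 0.332, -0.065, 1.46, 0.022, 1.35, -0.088], TCP at [0.256, -0.57, 0.223] pointing down, gripper open.
Joint ranges: [-2.6, 2.6], [-0.5, 2.12], [-1.47, 1.34], [0.16, 2.42], [-1.27, 4.41], [0.06, 2.06], [-2.6, 2.6]. Speed limits (rad/s): [2.22, 2.22, 2.79, 2.79, 3.14, 3.14, 3.14].

## Interface

Orientations are given as a unit quaternion [x, y, z, w].
In Python, from bench import r gives the robot as it stands.
- The arm moves only by the tool arm_command, never from a script. Its arguments are lists of equal length, an entry for each row: "xyz": the shift along the world's x, y, z in m, a list of three; "rot": the turn, a rotation vector about the world's x, y, z in rad, a list of three. In form: {"xyz": [[tx, ty, tz], ...], "rot": [[ax, ay, az], ...]}. A call has 1 to 20 rows; each row is the pose to reach, as a shift and turn from the pose commanded when the call began; what a row does not reach only later rows make up. A row lasts 1/12 s, in which the tool goes at most 41.7 mm and 7.16 degrees, less where a joint would pass 70% of its speed; a pose out of reach is approached as far as the arm can. A call with a gripper value outside its range is refused whole. "grip" is the opening, from 0 (shut) to 1 (fully open), set as the call begins (left out, the last holds). The fingers move at their own pace and stop on an object; "squeeze" is the grip in N (left out, the last holds). Time passes only in rows, so rows that repeat a pose let the fingers close. It gives the time, the measured TCP pose, the force, the opening and the grip force at its end, in the units of the state.
- r.read_state(): the state, without advancing time (a new reading comes with each control period).
- r.camera(name): name is "scene" or "top" or "wrist"; returns the picture (420x560x3 uint8, red, green, blue); there is no depth.
- r.camera_model(name): a dict with "fx", "fy", "cx", "cy" (pixels), "T" (4x4, takes a point from camera to world coordinates). Camera axes: x right, y up, looking along -z (the intrinsics and any distortion apply to the point x, -y, -z); pixel columns grow to the right and rows downward; lengths in m; the calibration is good to about 2 mm. The wrist camera is an equidistant fisheye: a pixel r from the principal point sees the ray r / f radians off the axis. A picture is of the moment at which its call begins: read the wrist's pose just before it. camera_model takes no time and is no camera call; for the wrist camera it gives the pose at the moment of the call.
- r.close_job(): hands the job in; it is judged then, once.
Trained networks look in the newest picture that a camera, given by its name, has taken for a name from the list of things; names that differ only in an ending like _2 or _b are one class to them, and where a whole thing is asked for, a point or a joint stands for the part that bears it (a point fixed in the world has none). Each returns a list of dicts, best first, with "conf" (0 to 1); they miss things now and then, are a little off and sometimes report something else, mostly with a low value. They report only what shows in the picture. A call takes as long as a camera call.
- r.look_for(label, camera): "at" ([x, y, z] in m, in the coordinates of the camera as it stood for that picture, good to about 4 mm: the middle of the surface that is visible of it).
- r.spot_point(label, camera): "at" ([x, y, z] in m, in the coordinates of the camera as it stood for that picture, good to about 4 mm: a listed point, or the origin of a listed thing).
The state is a dict: "time": time; "joint_positions": joint angles; "joint_vel": joint speeds; "joint_torque": joint torques, N m; "ee_pos": TCP position; "eef_rot": TCP orientation; "ft_force": force on the tool from outside, world axes, zero at the start; "torque": the same for the moment, N m; "width": finger opening in m; "grip_force": force on a finger pad.
Only numpy, scipy, OpenCV 4.12 (cv2) and the standard library are available. Lean on these libraries where they do the work, as an engineer would, in place of code of your own. Each camera call takes 0.05 s, during which the arm holds its last target. There are 200 camera calls.

## Task

Take the orange-headed T-key from its black stand and lower it down the blue post of the fixture; feel for the splines by turning the key until they line up and it slides fully home on the stem. Then, with the key only, turn the stem clockwise as far as it goes, so that the red finger lies over the wooden block, and leave the key standing fully home in the post. Do not touch the red finger itself, keep the block in its nest, and leave the other things on the bench alone.

Things in the scene. Friction and masses are not known exactly. Their poses are not given: they have to be found in the camera images.
- key: T-key, 144 mm tall, about 0.28 kg, standing in the stand at the start, its foot 8 mm above the bench. Origin: centre of its foot; z up to the handle. Below, a steel socket tube 36 mm across, 42 mm tall, 28 mm bore; inside, six splines 3 mm wide, from the foot 26 mm up, an 18 mm hole between their tips, at 30 degrees from the key's +x and every 60 degrees. Above, a 16 mm shank.
- key_head (a point): Centre of the key's orange head, 131 mm above its foot, the place to grip. Head: 24 mm along the key's x (two flat faces), 34 mm along y, 26 mm tall; a 12 mm dark steel crossbar, 100 mm long, runs through it along y.
- stand: Fixed black key stand: 90 mm square foot plate with a round cup 54 to 60 mm across and 36 mm tall, bore 44 mm, inner floor 8 mm above the bench. Origin: centre of its underside.
- fixture: Fixed fixture: aluminium plate 176 x 124 x 6 mm with a blue upright post (a tube) and a nest for the wooden block. Origin: on the bench, on the post's axis; +x points from the post to the block, whose nest centre is 86 mm from the axis; the plate reaches from x = -45 to +131 mm.
- mouth (a point): Centre of the open top of the blue post, 115 mm above the bench. The bore is 42 mm wide, flaring to 54 mm in the last 9 mm; post 54 mm (rim 66 mm) across outside.
- stem (a point): On the post's axis at the bottom of the well, 36 mm above the bench: flat top of the hub, where the key's foot rests when fully home. The steel stem stands on it: six teeth 4 mm wide, 25 mm across their tips, up to 22 mm above this point. The key's foot is stopped by the tooth tops there until the splines line up (play about 7 degrees either way), then slides down.
- nose (a point): Top of the stem's plain nose, 30 mm above the hub, on the axis (14 mm across, tapering to 7 mm at the top); it centres the key. The teeth sit at any angle to the red finger: that angle is not measured and differs from case to case. Light pressing does not turn the stem; only the engaged key does.
- finger_tip (a point): On the top face at the rounded end of the red finger, 84 mm from the post's axis, 36 mm above the bench. The finger (14 mm wide, 8 mm thick) sticks out of a window low in the post and turns with the stem.
- clamp (a joint): Angle of the stem and red finger in rad: 0 with the finger swung aside (80 degrees counter-clockwise of the fixture's +x), grows clockwise seen from above, firm stop at 1.4 with the finger over the block along the fixture's +x. Starts between 0 and 0.3, has about 0.2 N m of friction and stays where it is left.
- block: Loose wooden test block, 40 x 90 x 20 mm with two yellow tape flags, lying in the nest on the plate, its top 26 mm above the bench, 2 mm below the finger. Origin: centre of its underside.
- offcut: Bystander: loose wooden block 36 x 75 x 22 mm with green tape flags. Origin: centre of its underside.
- bottle: Bystander: clear bottle, 48 mm across, 120 mm tall. Origin: centre of its underside.
- driver: Bystander: screwdriver about 130 mm long lying on the bench between the stand and the fixture.

How it is judged:
On the way, in this order (a step that is already met when the one before it is completed fails the run):
1. the key is fully home on the splined stem, the finger still swung aside (z of key in the frame of stem between -0.004 and 0.005 m and horizontal distance between key and stem below 0.005 m and angle between key's own z axis and vertical below 0.1 rad and value of joint clamp below 1 rad), for 0.2 s.
2. the stem has been turned clockwise to its stop with the key home (z of key in the frame of stem between -0.004 and 0.005 m and horizontal distance between key and stem below 0.005 m and angle between key's own z axis and vertical below 0.1 rad and value of joint clamp above 1.3 rad), for 0.1 s.
At the end, for the whole second after the job is handed in: The clamp angle is over 1.30 rad (stop at 1.4), the released key stands at rest and upright (within 0.1 rad) in the post, its foot within 5 mm of the stem's hub in height and 5 mm sideways, and the block is within 8 mm of where it started (all of step 2 and distance of block from where it was at the start of the episode below 0.008 m and linear speed of key below 0.02 m/s); the robot touches nothing.
It fails at once if the robot touches the red finger or the stem (contact force between any of the arm, the fingers and clamp above 1 N).
It fails at once if the block is pushed out of its nest (distance of block from where it was at the start of the episode above 0.012 m).
It fails at once if a bystander (offcut, bottle or screwdriver) is shifted by more than 30 mm (distance of any of offcut, bottle, driver from where it was at the start of the episode above 0.03 m).
It also fails if it takes over 54 s, if anything falls off the work surface, if the arm or the gripper's body presses on something with over 40 N, if the wrist force passes 120 N, or if a joint passes its speed limit or range.

## Working session

There is one attempt and no reset: what is moved stays moved. The work goes in short steps, Python scripts to look and compute and a tool call to move; the robot and the scene stay as the last step left them, time stands still between calls to the robot, and variables do not carry over. Pictures are saved under pics/ and viewed, at most 10 in all, crops included, and the job is handed in when it is done.

Besides the shell and the picture viewer there is one more tool, called after ">>>" by a JSON object that holds its "name" and its "arguments", one argument or row to a line. arm_command: Moves the arm, as the interface text tells. Its arguments: {"type":"object","properties":{"xyz":{"type":"array"},"rot":{"type":"array"},"grip":{"type":"number"},"squeeze":{"type":"number"}},"required":["xyz","rot"]}

```bash
mkdir -p pics; cat > h.py <<'E'
import numpy as np, cv2
from bench import r
from scipy.spatial.transform import Rotation as R
def snap(c,fn=None):
    T=np.array(r.camera_model(c)["T"]); im=r.camera(c)
    if fn: cv2.imwrite("pics/"+fn,im[:,:,::-1])
    return T,im
def pts(c,labels,T,f="spot_point",n=2):
    for l in labels:
        for d in getattr(r,f)(l,c)[:n]:
            print(c,f,l,round(d["conf"],2),np.round(T[:3,:3]@np.array(d["at"])+T[:3,3],4))
E
python3 - <<'E'
from h import *
s=r.read_state();print(s)
for c in("top","scene"):
    T,im=snap(c,c+"0.png")
    pts(c,["key_head","key","stand","mouth","fixture","finger_tip","block"],T,n=1)
    if c=="top": pts(c,["offcut","bottle","driver"],T,n=1)
print(r.read_state()["time"])
E
```

```text
{'time': 0.0, 'joint_positions': array([ 1.1253879 ,  0.33285914, -0.06471357,  1.460902  ,  0.02158896,
        1.34990117, -0.0884793 ]), 'joint_vel': array([-0.00119734, -0.00095317,  0.00064973,  0.00064191, -0.0003374 ,
       -0.00214335,  0.00182665]), 'joint_torque': array([-6.19430011e-04, -6.23256111e+01,  2.41960958e-02, -3.89891911e+01,
       -6.14275946e-02,  3.98428389e-02,  1.22254928e-04]), 'ee_pos': array([ 0.25630612, -0.56962145,  0.22178069]), 'eef_rot': array([ 9.77731618e-01,  2.09858071e-01, -1.67432808e-04, -6.66609112e-04]), 'ft_force': array([0.10167008, 0.62326636, 0.71410544]), 'torque': array([0.00400126, 0.02478316, 0.00278676]), 'grip_force': 0.0, 'width': 0.0871500748088343}
top spot_point key_head 0.76 [0.5055 0.2066 0.1335]
top spot_point key 0.68 [0.5095 0.2086 0.0097]
top spot_point stand 0.68 [5.068e-01 2.043e-01 2.000e-04]
top spot_point fixture 0.94 [ 4.873e-01 -1.889e-01 -2.000e-04]
top spot_point finger_tip 0.69 [ 0.5482 -0.1323  0.0399]
top spot_point block 0.69 [ 0.5684 -0.2212  0.0094]
top spot_point offcut 0.89 [0.4397 0.002  0.0031]
top spot_point bottle 0.9 [7.123e-01 1.160e-02 4.000e-04]
top spot_point driver 0.96 [0.5972 0.0012 0.001 ]
scene spot_point key_head 0.91 [0.5071 0.2108 0.1372]
scene spot_point key 0.97 [0.5072 0.2049 0.0114]
scene spot_point stand 0.86 [ 0.5081  0.2041 -0.0027]
scene spot_point mouth 0.68 [ 0.4873 -0.19    0.1144]
scene spot_point fixture 0.91 [ 0.4832 -0.1872 -0.0051]
scene spot_point finger_tip 0.62 [ 0.546  -0.1309  0.038 ]
0.95
```

View pics/top0.png

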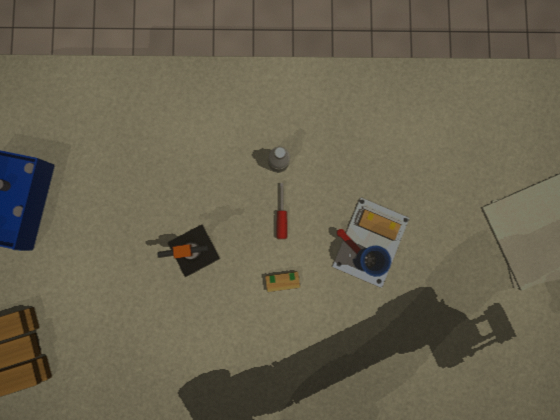

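View pics/scene0.png

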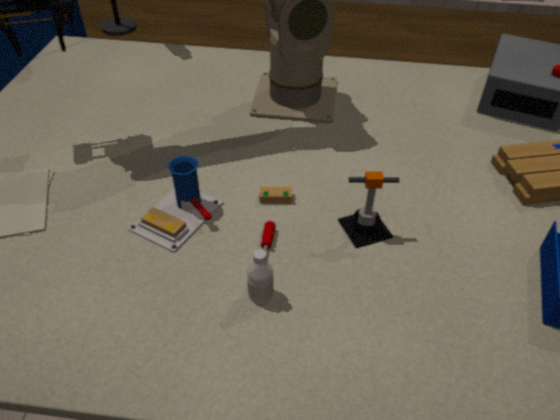

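>>> {"name": "arm_command", "arguments": {
  "xyz": [
    [0.19,0.38,0.1],
    [0.19,0.38,0.1],
    [0.19,0.38,0.1],
    [0.19,0.38,0.1],
    [0.19,0.38,0.1],
    [0.19,0.38,0.1],
    [0.19,0.38,0.1],
    [0.19,0.38,0.1],
    [0.19,0.38,0.1],
    [0.19,0.38,0.1],
    [0.19,0.38,0.1],
    [0.19,0.38,0.1],
    [0.19,0.38,0.1]
  ],
  "rot": [
    [0,0,0.1],
    [0,0,0.2],
    [0,0,0.3],
    [0,0,0.4],
    [0,0,0.5],
    [0,0,0.6],
    [0,0,0.7],
    [0,0,0.75],
    [0,0,0.75],
    [0,0,0.75],
    [0,0,0.75],
    [0,0,0.75],
    [0,0,0.75]
  ],
  "grip": 1
}}

```text
time: 2.03
ee_pos: [0.4469, -0.1892, 0.3229]
eef_rot: [0.832, 0.554, 0.0, 0.0]
ft_force: [-1.1, -0.0, -0.0]
width: 0.0869
grip_force: 0.0
```

```bash
python3 - <<'E'
from h import *
s=r.read_state();print(s["time"],s["ee_pos"],s["joint_positions"])
T,im=snap("wrist","w1.png")
print(np.round(T,3), {k:v for k,v in r.camera_model("wrist").items() if k!="T"})
pts("wrist",["mouth","stem","nose","finger_tip","fixture","block"],T,n=1)
E
```

```text
2.0333 [ 0.44691135 -0.18916684  0.32294808] [ 0.76240348  0.00864242 -0.45520426  1.62810852  0.00423133  1.50483389
 -0.08858458]
[[ 0.923  0.37   0.107  0.476]
 [-0.386  0.885  0.26  -0.12 ]
 [ 0.001 -0.281  0.96   0.486]
 [ 0.     0.     0.     1.   ]] {'fx': 325.19226210127806, 'fy': 325.19226210127806, 'cx': 278.70880922722193, 'cy': 206.44609474513808}
wrist spot_point mouth 0.76 [ 0.4813 -0.1905  0.1109]
wrist spot_point stem 0.7 [ 0.4844 -0.1882  0.0335]
wrist spot_point nose 0.58 [ 0.4896 -0.1877  0.064 ]
wrist spot_point finger_tip 0.89 [ 0.5496 -0.1316  0.0348]
wrist spot_point fixture 0.94 [ 0.4853 -0.1918  0.0047]
wrist spot_point block 0.78 [ 0.5629 -0.2199  0.0072]
```

View pics/w1.png

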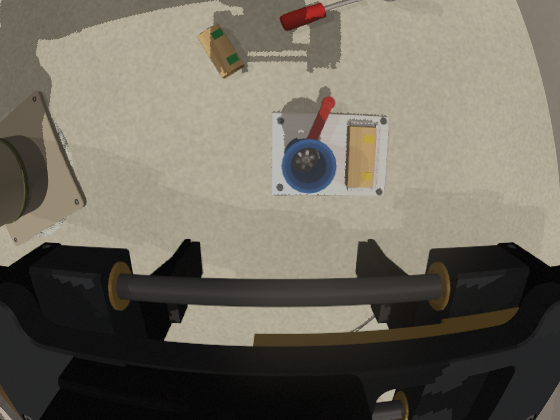

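```bash
cat >> h.py <<'E'
def rays(px,cm,T):
    px=np.atleast_2d(px).astype(float); d=px-[cm["cx"],cm["cy"]]; rr=np.linalg.norm(d,axis=1); th=rr/cm["fx"]
    k=np.sin(th)/np.maximum(rr,1e-9)
    return np.c_[d[:,0]*k,-d[:,1]*k,-np.cos(th)]@T[:3,:3].T
def atz(px,z,cm,T):
    d=rays(px,cm,T); return T[:3,3]+d*((z-T[2,3])/d[:,2])[:,None]
E
python3 - <<'E'
from h import *
cm=r.camera_model("wrist");T=np.array(cm["T"])
im=cv2.imread("pics/w1.png");hsv=cv2.cvtColor(im,cv2.COLOR_BGR2HSV)
m=cv2.inRange(hsv,(100,110,50),(125,255,255));m[:120]=0;m[210:]=0;m[:,:270]=0;m[:,350:]=0
c=max(cv2.findContours(m,0,cv2.CHAIN_APPROX_NONE)[0],key=cv2.contourArea)
P=atz(c[:,0],0.115,cm,T)[:,:2]
(a,b),rad=cv2.minEnclosingCircle((P*1000).astype(np.float32));print(a,b,rad)
from scipy.optimize import least_squares
f=least_squares(lambda q:np.hypot(*(P-q[:2]).T)-q[2],[.487,-.19,.033],loss="soft_l1",f_scale=.001).x;print(f)
# rectified top view around stem at tooth-top z .058, 0.1mm/px*... up=+x? use img x=world x, y=-world y
g=np.linspace(-.022,.022,560);X,Y=np.meshgrid(g,-g)
C=T[:3,3];pw=np.c_[(f[0]+X).ravel(),(f[1]+Y).ravel(),np.full(X.size,.058)]
v=(pw-C)@T[:3,:3];th=np.arctan2(np.hypot(v[:,0],v[:,1]),-v[:,2]);n=np.hypot(v[:,0],v[:,1])
u=(cm["cx"]+cm["fx"]*th*v[:,0]/n).reshape(X.shape);w=(cm["cy"]-cm["fx"]*th*v[:,1]/n).reshape(X.shape)
o=cv2.remap(im,u.astype(np.float32),w.astype(np.float32),cv2.INTER_CUBIC);cv2.imwrite("pics/stem.png",cv2.convertScaleAbs(o,alpha=1.5))
E
```

```text
483.701171875 -189.6019287109375 31.599645614624023
[ 0.48401888 -0.18973949  0.03066601]
```

View pics/stem.png

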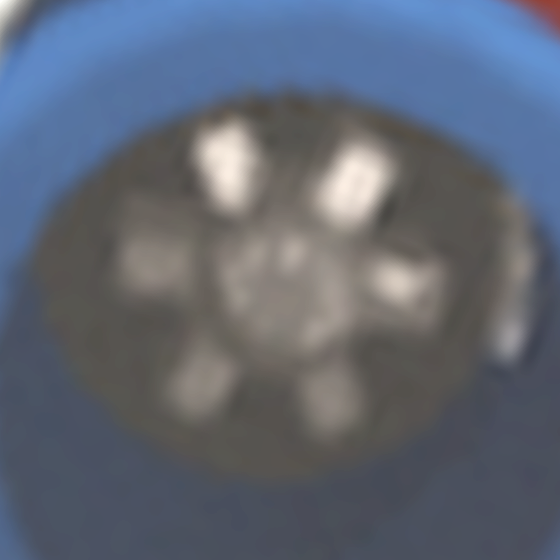

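>>> {"name": "arm_command", "arguments": {
  "xyz": [
    [0.04,0.2,-0.03],
    [0.04,0.2,-0.03],
    [0.04,0.2,-0.03],
    [0.04,0.2,-0.03],
    [0.04,0.2,-0.03],
    [0.04,0.37,-0.07],
    [0.04,0.37,-0.07],
    [0.04,0.37,-0.07],
    [0.04,0.37,-0.07],
    [0.04,0.37,-0.07],
    [0.04,0.37,-0.07],
    [0.04,0.37,-0.07]
  ],
  "rot": [
    [0,0,0.1],
    [0,0,0.2],
    [0,0,0.3],
    [0,0,0.4],
    [0,0,0.5],
    [0,0,0.5],
    [0,0,0.5],
    [0,0,0.5],
    [0,0,0.5],
    [0,0,0.5],
    [0,0,0.5],
    [0,0,0.5]
  ]
}}

```text
time: 3.38
ee_pos: [0.4865, 0.1798, 0.2523]
eef_rot: [0.67, 0.742, -0.0, -0.0]
ft_force: [0.3, -0.5, -1.4]
width: 0.0875
grip_force: 0.0
```

```bash
python3 - <<'E'
from h import *
s=r.read_state();print(s["time"],s["ee_pos"],s["joint_positions"])
T,im=snap("wrist","w2.png")
pts("wrist",["key_head","key","stand"],T,n=1)
E
```

```text
3.3833 [0.48648633 0.17980587 0.25231958] [ 0.31530836  0.15796353 -0.82877442  1.65852368  0.11817237  1.37772676
 -0.42742653]
wrist spot_point key_head 0.71 [0.505  0.2034 0.1397]
wrist spot_point key 0.84 [0.5009 0.206  0.0049]
wrist spot_point stand 0.93 [0.5034 0.2058 0.0022]
```

View pics/w2.png

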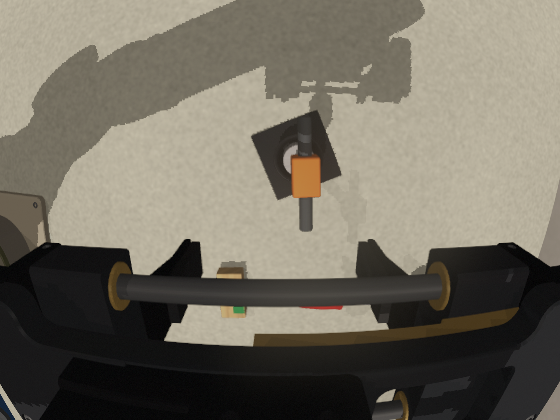

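```bash
python3 - <<'E'
from h import *
cm=r.camera_model("wrist");T=np.array(cm["T"])
im=cv2.imread("pics/w2.png");hsv=cv2.cvtColor(im,cv2.COLOR_BGR2HSV)
P=atz([[305,118],[306,228]],.139,cm,T);d=P[1]-P[0];print(P,np.degrees(np.arctan2(d[1],d[0])),np.linalg.norm(d),P.mean(0))
m=cv2.inRange(hsv,(5,150,80),(20,255,255));m[:140]=0;m[205:]=0;m[:,:280]=0;m[:,330:]=0
# brighter top face
c=max(cv2.findContours(m,0,cv2.CHAIN_APPROX_NONE)[0],key=cv2.contourArea)
Q=atz(c[:,0],.152,cm,T)[:,:2]*1000;print(cv2.minAreaRect(Q.astype(np.float32)))
s=r.read_state();print(np.degrees(R.from_quat(s["eef_rot"]).as_matrix()[:2,1]),s["ee_pos"])
y=R.from_quat(s["eef_rot"]).as_matrix()[:2,1];print("tool y yaw",np.degrees(np.arctan2(y[1],y[0])))
E
```

```text
[[0.50110036 0.25234577 0.139     ]
 [0.51338805 0.15516243 0.139     ]] -82.79385740693945 0.09795708022169913 [0.50724421 0.2037541  0.139     ]
((505.9088439941406, 204.82777404785156), (24.17633628845215, 35.45795822143555), 6.147596836090088)
[57.01361816  5.6791626 ] [0.48702852 0.1784272  0.25278878]
tool y yaw 5.688504093215561
```

>>> {"name": "arm_command", "arguments": {
  "xyz": [
    [0.0195,0.026,-0.02],
    [0.0195,0.026,-0.06],
    [0.0195,0.026,-0.09],
    [0.0195,0.026,-0.115],
    [0.0195,0.026,-0.128],
    [0.0195,0.026,-0.132],
    [0.0195,0.026,-0.132],
    [0.0195,0.026,-0.132]
  ],
  "rot": [
    [0,0,0.01],
    [0,0,0.01],
    [0,0,0.01],
    [0,0,0.01],
    [0,0,0.01],
    [0,0,0.01],
    [0,0,0.01],
    [0,0,0.01]
  ]
}}

```text
time: 4.25
ee_pos: [0.5069, 0.2061, 0.1221]
eef_rot: [0.667, 0.745, 0.001, 0.001]
ft_force: [0.3, -0.7, 0.5]
width: 0.0869
grip_force: 0.0
```

>>> {"name": "arm_command", "arguments": {
  "xyz": [
    [0,0,0],
    [0,0,0],
    [0,0,0],
    [0,0,0],
    [0,0,0],
    [0,0,0],
    [0,0,0],
    [0,0,0]
  ],
  "rot": [
    [0,0,0],
    [0,0,0],
    [0,0,0],
    [0,0,0],
    [0,0,0],
    [0,0,0],
    [0,0,0],
    [0,0,0]
  ],
  "grip": 0,
  "squeeze": 50
}}

```text
time: 4.92
ee_pos: [0.5059, 0.206, 0.1206]
eef_rot: [0.666, 0.746, 0.0, 0.0]
ft_force: [-0.1, -0.5, 0.4]
width: 0.0415
grip_force: 0.0
```

>>> {"name": "arm_command", "arguments": {
  "xyz": [
    [0,0,0],
    [0,0,0],
    [0,0,0],
    [0,0,0],
    [0,0,0],
    [0,0,0]
  ],
  "rot": [
    [0,0,0],
    [0,0,0],
    [0,0,0],
    [0,0,0],
    [0,0,0],
    [0,0,0]
  ]
}}

```text
time: 5.42
ee_pos: [0.506, 0.206, 0.1206]
eef_rot: [0.666, 0.746, 0.0, 0.0]
ft_force: [-0.1, 0.1, -0.1]
width: 0.024
grip_force: 49.7
```

>>> {"name": "arm_command", "arguments": {
  "xyz": [
    [0,0,0.015],
    [0,0,0.045],
    [0,0,0.08],
    [0,0,0.115],
    [0,-0.02,0.15],
    [-0.005,-0.055,0.17],
    [-0.01,-0.09,0.17],
    [-0.01,-0.13,0.17],
    [-0.01,-0.17,0.17],
    [-0.015,-0.21,0.17],
    [-0.021,-0.25,0.17],
    [-0.021,-0.29,0.17],
    [-0.021,-0.33,0.17],
    [-0.021,-0.36,0.17],
    [-0.021,-0.382,0.17],
    [-0.021,-0.394,0.17],
    [-0.021,-0.394,0.17],
    [-0.021,-0.394,0.17],
    [-0.021,-0.394,0.17]
  ],
  "rot": [
    [0,0,0],
    [0,0,0],
    [0,0,0],
    [0,0,0],
    [0,0,0],
    [0,0,-0.05],
    [0,0,-0.1],
    [0,0,-0.15],
    [0,0,-0.2],
    [0,0,-0.235],
    [0,0,-0.235],
    [0,0,-0.235],
    [0,0,-0.235],
    [0,0,-0.235],
    [0,0,-0.235],
    [0,0,-0.235],
    [0,0,-0.235],
    [0,0,-0.235],
    [0,0,-0.235]
  ]
}}

```text
time: 7.0
ee_pos: [0.4853, -0.186, 0.2905]
eef_rot: [0.748, 0.663, 0.0, -0.0]
ft_force: [0.5, -0.0, -3.0]
width: 0.0238
grip_force: 49.7
```

```bash
python3 - <<'E'
from h import *
s=r.read_state();print(s["time"],s["ee_pos"],s["joint_positions"],s["width"],s["ft_force"])
T,im=snap("wrist","w3.png")
pts("wrist",["key_head","key","mouth","fixture"],T,n=1)
T,im=snap("scene","s3.png")
pts("scene",["key_head","key","mouth","fixture"],T,n=1)
cv2.imwrite("pics/s3c.png",cv2.resize(im[60:260,80:320,::-1],None,fx=3,fy=3))
cv2.imwrite("pics/both.png",np.hstack([cv2.resize(cv2.imread("pics/w3.png"),(400,300)),cv2.resize(cv2.imread("pics/s3c.png"),(360,300))]))
E
```

```text
7.0 [ 0.48533443 -0.18595146  0.29054321] [ 0.75600678  0.10353988 -0.51223463  1.60499094  0.05031394  1.44653605
  0.1192534 ] 0.02378670214014503 [ 0.46490499 -0.01397633 -2.97045291]
wrist spot_point key_head 0.98 [ 0.484  -0.1884  0.3103]
wrist spot_point key 0.76 [ 0.4821 -0.1889  0.1763]
wrist spot_point mouth 0.81 [ 0.4802 -0.1873  0.1159]
wrist spot_point fixture 0.67 [ 0.4842 -0.1936  0.0024]
scene spot_point key_head 0.69 [ 0.4867 -0.1825  0.305 ]
scene spot_point key 0.93 [ 0.4846 -0.1834  0.183 ]
scene spot_point mouth 0.71 [ 0.4881 -0.1897  0.1151]
scene spot_point fixture 0.86 [ 0.485  -0.1874 -0.0023]
```

View pics/both.png

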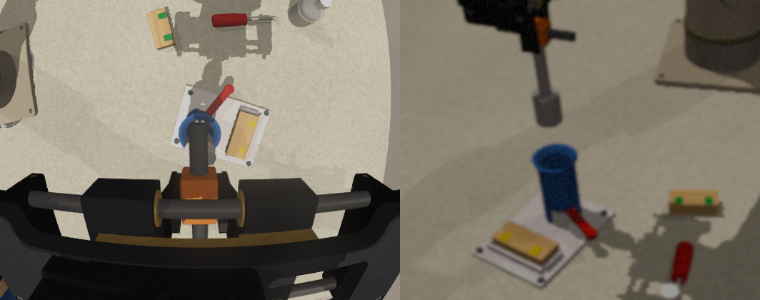

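>>> {"name": "arm_command", "arguments": {
  "xyz": [
    [0,0,-0.015],
    [0,0,-0.035],
    [0,0,-0.05],
    [0,0,-0.06],
    [0,0,-0.07],
    [0,0,-0.078],
    [0,0,-0.086],
    [0,0,-0.093],
    [0,0,-0.1],
    [0,0,-0.1]
  ],
  "rot": [
    [0,0,0],
    [0,0,0],
    [0,0,0],
    [0,0,0],
    [0,0,0],
    [0,0,0],
    [0,0,0],
    [0,0,0],
    [0,0,0],
    [0,0,0]
  ]
}}

```text
time: 8.33
ee_pos: [0.4845, -0.1878, 0.1893]
eef_rot: [0.749, 0.662, -0.0, -0.001]
ft_force: [-0.4, -0.7, -2.2]
width: 0.0238
grip_force: 49.7
```

>>> {"name": "arm_command", "arguments": {
  "xyz": [
    [0,0,-0.005],
    [0,0,-0.01],
    [0,0,-0.014],
    [0,0,-0.017],
    [0,0,-0.019],
    [0,0,-0.021],
    [0,0,-0.022],
    [0,0,-0.022]
  ],
  "rot": [
    [0,0,0],
    [0,0,0],
    [0,0,0],
    [0,0,0],
    [0,0,0],
    [0,0,0],
    [0,0,0],
    [0,0,0]
  ]
}}

```text
time: 9.0
ee_pos: [0.4849, -0.188, 0.1684]
eef_rot: [0.749, 0.662, 0.0, -0.0]
ft_force: [-0.3, -0.1, -2.8]
width: 0.0237
grip_force: 49.7
```

>>> {"name": "arm_command", "arguments": {
  "xyz": [
    [0,0,-0.002],
    [0,0,-0.004],
    [0,0,-0.006],
    [0,0,-0.008],
    [0,0,-0.008]
  ],
  "rot": [
    [0,0,0],
    [0,0,0],
    [0,0,0],
    [0,0,0],
    [0,0,0]
  ]
}}

```text
time: 9.42
ee_pos: [0.4847, -0.1879, 0.1601]
eef_rot: [0.749, 0.662, -0.0, -0.0]
ft_force: [-0.3, 0.2, -1.9]
width: 0.0239
grip_force: 49.7
```

>>> {"name": "arm_command", "arguments": {
  "xyz": [
    [0,0,-0.003],
    [0,0,-0.006],
    [0,0,-0.009],
    [0,0,-0.011],
    [0,0,-0.012],
    [0,0,-0.012],
    [0,0,-0.012],
    [0,0,-0.012],
    [0,0,-0.012]
  ],
  "rot": [
    [0,0,0],
    [0,0,0],
    [0,0,0],
    [0,0,0],
    [0,0,0],
    [0,0,0],
    [0,0,0],
    [0,0,0],
    [0,0,0]
  ]
}}

```text
time: 10.17
ee_pos: [0.485, -0.188, 0.1486]
eef_rot: [0.749, 0.662, 0.0, 0.0]
ft_force: [-0.1, -0.5, -2.5]
width: 0.0233
grip_force: 49.7
```

>>> {"name": "arm_command", "arguments": {
  "xyz": [
    [0,0,-0.001],
    [0,0,-0.002],
    [0,0,-0.002],
    [0,0,-0.002]
  ],
  "rot": [
    [0,0,0],
    [0,0,0],
    [0,0,0],
    [0,0,0]
  ]
}}

```text
time: 10.5
ee_pos: [0.4856, -0.1882, 0.1484]
eef_rot: [0.749, 0.662, 0.0, 0.001]
ft_force: [-4.5, 2.0, 14.3]
width: 0.0237
grip_force: 49.8
```

>>> {"name": "arm_command", "arguments": {
  "xyz": [
    [0,0,0.001],
    [0,0,0.001],
    [0,0,0.001],
    [0,0,0.001],
    [0,0,0.001],
    [0,0,0.001],
    [0,0,0.001],
    [0,0,0.001],
    [0,0,0.001]
  ],
  "rot": [
    [0,0,0],
    [0,0,-0.08],
    [0,0,-0.16],
    [0,0,-0.24],
    [0,0,-0.32],
    [0,0,-0.4],
    [0,0,-0.48],
    [0,0,-0.55],
    [0,0,-0.55]
  ]
}}

```text
time: 11.25
ee_pos: [0.4854, -0.1877, 0.1484]
eef_rot: [0.902, 0.432, 0.0, 0.0]
ft_force: [-2.8, 2.0, 6.8]
width: 0.0233
grip_force: 49.8
```

```bash
python3 - <<'E'
from h import *
s=r.read_state();print(s["time"],s["joint_positions"],s["ft_force"],s["torque"])
T,im=snap("wrist","w4.png");pts("wrist",["finger_tip"],T,n=1)
T,im=snap("scene","s4.png");pts("scene",["finger_tip"],T,n=1)
T,im=snap("top","t4.png");pts("top",["finger_tip"],T,n=1)
E
```

```text
11.25 [ 0.69512024  0.19157324 -0.45663709  1.81222277  0.09171424  1.15775395
 -0.46821367] [-2.84164774  2.03462014  6.79347233] [ 0.58108323  0.6982267  -0.00948064]
wrist spot_point finger_tip 0.84 [ 0.5679 -0.1588  0.0349]
scene spot_point finger_tip 0.69 [ 0.5691 -0.1579  0.0356]
top spot_point finger_tip 0.76 [ 0.5686 -0.1603  0.0374]
```

>>> {"name": "arm_command", "arguments": {
  "xyz": [
    [0,0,0],
    [0,0,0],
    [0,0,0],
    [0,0,0],
    [0,0,0],
    [0,0,0],
    [0,0,0],
    [0,0,0],
    [0,0,0]
  ],
  "rot": [
    [0,0,-0.08],
    [0,0,-0.16],
    [0,0,-0.24],
    [0,0,-0.32],
    [0,0,-0.4],
    [0,0,-0.48],
    [0,0,-0.56],
    [0,0,-0.63],
    [0,0,-0.63]
  ]
}}

```text
time: 12.3
ee_pos: [0.4854, -0.1873, 0.1484]
eef_rot: [0.991, 0.132, 0.0, -0.0]
ft_force: [-2.8, 3.1, 5.9]
width: 0.0234
grip_force: 49.8
```

```bash
python3 - <<'E'
from h import *
s=r.read_state();print(s["ft_force"],s["torque"])
T,im=snap("wrist","w5.png");pts("wrist",["finger_tip"],T,n=1)
T,im=snap("top","t5.png");pts("top",["finger_tip","block"],T,n=1)
E
```

```text
[-2.77227474  3.06368143  5.90959906] [0.94991635 0.77913767 0.10458613]
wrist spot_point finger_tip 0.66 [ 0.5721 -0.2122  0.0388]
top spot_point finger_tip 0.56 [ 0.5703 -0.2104  0.0354]
top spot_point block 0.86 [ 0.5666 -0.2223  0.0089]
```

>>> {"name": "arm_command", "arguments": {
  "xyz": [
    [0,0,0],
    [0,0,0],
    [0,0,0],
    [0,0,0],
    [0,0,0]
  ],
  "rot": [
    [0,0,-0.04],
    [0,0,-0.08],
    [0,0,-0.12],
    [0,0,-0.15],
    [0,0,-0.15]
  ]
}}

```text
time: 12.97
ee_pos: [0.4855, -0.1872, 0.1484]
eef_rot: [0.998, 0.058, 0.0, -0.0]
ft_force: [-3.1, 3.5, 7.3]
width: 0.0233
grip_force: 49.8
```

```bash
python3 - <<'E'
from h import *
s=r.read_state();print(s["ft_force"],s["torque"],s["joint_torque"],np.degrees(R.from_quat(s["eef_rot"]).as_euler("xyz")))
E
```

```text
[-3.09880124  3.50100564  7.31938049] [1.00137805 0.66760529 0.12659403] [  1.11257907 -44.90405917  -0.66622619 -35.45721531   0.91396211
  -1.25756532  -0.83356759] [-1.79986490e+02 -5.58335960e-02  6.68191048e+00]
```

>>> {"name": "arm_command", "arguments": {
  "xyz": [
    [0,0,0],
    [0,0,0],
    [0,0,0],
    [0,0,0],
    [0,0,0]
  ],
  "rot": [
    [0,0,-0.03],
    [0,0,-0.06],
    [0,0,-0.08],
    [0,0,-0.1],
    [0,0,-0.1]
  ]
}}

```text
time: 13.38
ee_pos: [0.4856, -0.1872, 0.1485]
eef_rot: [1.0, 0.01, 0.001, 0.0]
ft_force: [-2.9, 1.9, 6.5]
width: 0.0237
grip_force: 51.6
```

```bash
python3 - <<'E'
from h import *
s=r.read_state();print(s["ft_force"],s["torque"],s["joint_torque"],np.degrees(R.from_quat(s["eef_rot"]).as_euler("xyz")))
T,im=snap("wrist","w6.png");pts("wrist",["finger_tip"],T,n=1)
T,im=snap("top","t6.png");pts("top",["finger_tip","block"],T,n=1)
T,im=snap("scene","s6.png");pts("scene",["finger_tip","block"],T,n=1)
E
```

```text
[-2.92016108  1.92080928  6.5112692 ] [0.72942915 0.54068774 1.27996204] [  2.02421643 -45.01188397   0.19950493 -35.41996479   0.0982752
  -0.99921126  -1.81585349] [ 1.79978244e+02 -6.14630987e-02  1.11429414e+00]
wrist spot_point finger_tip 0.78 [ 0.5641 -0.2226  0.032 ]
top spot_point finger_tip 0.62 [0.4417 0.0025 0.0007]
top spot_point block 0.88 [ 0.5693 -0.2183  0.0085]
scene spot_point finger_tip 0.48 [ 0.5675 -0.2244  0.0373]
scene spot_point block 0.86 [ 0.5692 -0.2176  0.0029]
```

>>> {"name": "arm_command", "arguments": {
  "xyz": [
    [0,0,0],
    [0,0,0],
    [0,0,0]
  ],
  "rot": [
    [0,0,0.03],
    [0,0,0.05],
    [0,0,0.05]
  ]
}}

```text
time: 14.03
ee_pos: [0.4855, -0.1872, 0.1485]
eef_rot: [0.999, 0.035, 0.001, -0.0]
ft_force: [-2.4, 3.1, 6.5]
width: 0.0236
grip_force: 50.0
```

>>> {"name": "arm_command", "arguments": {
  "xyz": [
    [0,0,0],
    [0,0,0],
    [0,0,0],
    [0,0,0],
    [0,0,0],
    [0,0,0],
    [0,0,0],
    [0,0,0],
    [0,0,0],
    [0,0,0]
  ],
  "rot": [
    [0,0,0],
    [0,0,0],
    [0,0,0],
    [0,0,0],
    [0,0,0],
    [0,0,0],
    [0,0,0],
    [0,0,0],
    [0,0,0],
    [0,0,0]
  ],
  "grip": 0.9
}}

```text
time: 14.87
ee_pos: [0.485, -0.188, 0.1476]
eef_rot: [0.999, 0.034, 0.0, 0.0]
ft_force: [0.4, 1.0, 0.2]
width: 0.0763
grip_force: 0.0
```

>>> {"name": "arm_command", "arguments": {
  "xyz": [
    [0,0,0.01],
    [0,0,0.03],
    [0,0,0.06],
    [0,0,0.1],
    [0,0,0.13],
    [0,0,0.13],
    [0,0,0.13]
  ],
  "rot": [
    [0,0,0],
    [0,0,0],
    [0,0,0],
    [0,0,0],
    [0,0,0],
    [0,0,0],
    [0,0,0]
  ]
}}

```text
time: 15.45
ee_pos: [0.4859, -0.1882, 0.2802]
eef_rot: [0.999, 0.034, 0.002, 0.001]
ft_force: [0.3, 0.4, -2.1]
width: 0.0786
grip_force: 0.0
```

```bash
python3 - <<'E'
from h import *
s=r.read_state();print(s["time"],s["ft_force"])
T,im=snap("wrist","w7.png");pts("wrist",["finger_tip","key_head","key","block"],T,n=1)
T,im=snap("scene","s7.png");pts("scene",["finger_tip","key_head","key","block"],T,n=1)
a=cv2.resize(cv2.imread("pics/s7.png")[100:280,80:320],(400,300))
cv2.imwrite("pics/both7.png",np.hstack([cv2.resize(cv2.imread("pics/w7.png"),(400,300)),a]))
E
```

```text
15.45 [ 0.3015807   0.36163019 -2.14891353]
wrist spot_point finger_tip 0.56 [ 0.5671 -0.2233  0.0378]
wrist spot_point key_head 0.94 [ 0.4845 -0.1916  0.1668]
wrist spot_point key 0.8 [ 0.4822 -0.1889  0.0343]
wrist spot_point block 0.77 [ 0.5644 -0.2198  0.0089]
scene spot_point finger_tip 0.82 [ 0.5675 -0.2233  0.0367]
scene spot_point key_head 0.85 [ 0.4887 -0.1837  0.1674]
scene spot_point block 0.96 [ 0.569  -0.2241  0.0011]
```

View pics/both7.png

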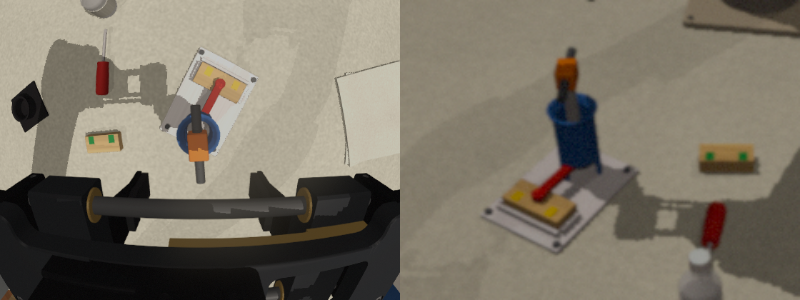

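The key stands upright and home in the post (head z ≈ 0.167 m), the red finger lies across the middle of the block, and the gripper is clear. I'm handing in.

```bash
python3 -c "
from bench import r
print(r.close_job())"
```

```text
the job is handed in; nothing more can be done
None
```

The job is handed in at about 15.6 s of the 54 s: the key went fully home on the splines, turned the stem clockwise to its firm stop with the red finger over the block, and was left standing upright in the post; no verdict came back.

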